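# Show the spare eyepiece to the inspection camera

### The arm

A 6-joint arm with a two-finger parallel gripper is mounted at the origin on a cart in front of the work surface, level with it; the furniture and walls round the work are solid. World frame = base frame: x ahead of the robot, y to its left, z up, the work surface at z = 0. Lengths are in m, angles in rad, forces in N, time in s.
With the tool pointing down it reaches from about 0.425 to 0.95 m from the base axis. Payload 3.5 kg.
Tool frame: the origin (TCP) lies between the finger pads; the fingertips stand 22 mm ahead of it and the grasp point (between the pads) lies 3 mm ahead of it (ctrl.nose_length is the z of the fingertips in the tool frame, in m); z points along the fingers, y is the line along which they close (so a half turn about z gives the same grasp; the last joint's range is limited). The gripper opens to 85 mm and grips with 20 to 120 N. Pads are 22 mm wide; open, the fingers measure 114 mm over their backs; the gripper's body (76 mm by 85 mm) begins 54 mm behind the grasp point. The pads swing forward as they close: fully open they stand 13 mm farther back than shut.
Start: joints at [-1.332, 0.286, 1.577, -0, 1.279, -0.15], TCP at [0.256, -0.625, 0.253] pointing down, gripper open.
Joint ranges: [-2.77, 2.77], [-0.9, 2.22], [0.21, 2.48], [-1.53, 4.67], [0.24, 2.81], [-2.84, 2.84]. Speed limits (rad/s): [2.79, 2.79, 3.14, 3.14, 3.14, 3.14].

### API

Orientations are given as a unit quaternion [x, y, z, w].
In Python, from plant import ctrl gives the robot as it stands. The module is installed in compiled form; this text tells all that it offers.
- The arm moves only by the tool send_rows, never from a script. Its argument "rows" is text: rows parted by semicolons, each of 7 numbers parted by spaces: the turn, a rotation vector about the tool's x, y, z in a scale on which 1.0 is 90 degrees, then the shift along the tool's x, y, z in shares of 400 mm (1.0 is 400 mm), then the opening, from -1 (shut) to 1 (fully open). A call has 1 to 8 rows; each row is the pose to reach, as a shift and turn from the pose commanded when the call began, along the tool's axes at that moment; what a row does not reach only later rows make up. A row lasts 1/8 s, in which the tool goes at most 62.5 mm and 10.7 degrees, less where a joint would pass 70% of its speed; a pose out of reach is approached as far as the arm can. A shift or turn number past 1, either way, is cut back to 1. A call with a gripper value outside its range is refused whole. The fingers move at their own pace and stop on an object; "grip_force" is the grip in N (left out, the last holds). Time passes only in rows, so rows that repeat a pose let the fingers close. It gives the time, the measured TCP pose, the force, the opening and the grip force at its end, in the units of the state.
- ctrl.get_state(): the state, without advancing time (a new reading comes with each control period).
- ctrl.read_camera(name): name is "scene" or "top" or "wrist"; returns a dict with "color" (480x640x3 uint8, red, green, blue), "fx", "fy", "cx", "cy" (pixels), "D" ([k1, k2, p1, p2, k3] as OpenCV has them; the pictures are not rectified), "extrinsics" (4x4, takes a point from world to camera coordinates). Camera axes: x right, y down, z forward; pixel columns grow to the right and rows downward; lengths in m; the calibration is good to about 2 mm. A picture is of the moment at which its call begins. There is no depth.
- ctrl.sign_off(): hands the job in; it is judged then, once.
Trained networks look in a picture, given as the dict that the camera call returned (one of the last four; its "shot" number tells which), for a name from the list of things; names that differ only in an ending like _2 or _b are one class to them, and where a whole thing is asked for, a point or a joint stands for the part that bears it (a point fixed in the world has none). Each returns a list of dicts, best first, with "p" (0 to 1); they miss things now and then, are a little off and sometimes report something else, mostly with a low value. They report only what shows in the picture. A call takes as long as a camera call. They do not tell look-alikes from the thing itself.
- ctrl.look_for(picture, target): "position" ([x, y, z] in m, in the coordinates of the camera as it stood for that picture, good to about 4 mm: the middle of the surface that is visible of it).
The state is a dict: "time": time; "qpos": joint angles; "dq": joint speeds; "joint_efforts": joint torques, N m; "eef_pos": TCP position; "tcp_rot": TCP orientation; "contact_force": force on the tool from outside, world axes, zero at the start; "wrist_torque": the same for the moment, N m; "opening": opening from 0.0 (shut) to 1.0 (fully open); "finger_force": force on a finger pad.
Only numpy, scipy, OpenCV 4.12 (cv2) and the standard library are available. Lean on these libraries where they do the work, as an engineer would, in place of code of your own. Each camera call takes 0.05 s, during which the arm holds its last target. There are 200 camera calls.

### The job

Take the spare eyepiece (the stepped black piece) out of the rack and hold its narrow lower lens up to the small inspection camera: centred on the camera's line of sight, 9 cm in front of its glass, with the eyepiece's axis in line with the way the camera is looking and the narrow end towards the camera. Finish while holding it there quite still in the gripper, put nothing down, and leave the camera's tilt and the other pieces in the rack as they are.

Things in the scene. Friction and masses are not known exactly. Their poses are not given: they have to be found in the camera images.
- eyepiece: Spare microscope eyepiece, black, loose, stepped and round, 55 mm tall, 0.11 kg. Origin: centre of its narrow lower end, z along its axis to the wide end. Diameter 24 mm for z 0 to 21 mm, 33 mm to z 39, 37 mm to z 55. It starts narrow end down on a pocket floor of the rack, origin 6 mm above the table; its upper 39 mm stick out, steps in view.
- eyepiece_top (a point): Centre of the top face of the eyepiece's wide eye end, 55 mm from its lower end.
- rack: Fixed grey plastic bar, 62 (x) by 275 (y) by 22 mm high, with four round pockets, 40 mm wide and 16 mm deep, in a row along its own y axis at -102, -34, +34 and +102 mm. Origin: centre of its underside. Yaw within 0.35 rad. The pockets hold the eyepiece, two objective cases and the oil bottle, in any order.
- case_a: Objective case, bystander: a plain cylinder 36 mm in diameter, 62 mm tall, black with a light grey cap, standing in the rack. Origin: centre of its underside.
- case_b: Objective case, bystander: a plain cylinder 36 mm in diameter, 62 mm tall, all black, standing in the rack. Origin: centre of its underside.
- oil_bottle: Small oil bottle, bystander: 27 mm in diameter, 78 mm tall with a pointed dropper top, standing in the rack. Origin: centre of its underside.
- camera_stand: Fixed foot of the inspection camera: dark steel plate 100 x 90 x 12 mm with two aluminium cheeks up to 81 mm high (109 mm wide in y at most). Origin: centre of its underside on the table. The camera head leans towards the foot's own -x, which points roughly at the robot (yaw within 0.45 rad).
- camera_tilt (a joint): Lean of the camera head on its bracket, held by friction: 0 is looking straight up, positive leans the line of sight towards the foot's own -x, in rad; starts between 0.2 and 0.55. The hinge lies 68 mm above the table over the foot's origin. Leave it as it is.
- microscope: Large fixed microscope along the left of the table (x 0.3 to 1.0, y 0.34 to 0.68), an obstacle. Stage up to 0.38 m high, lamp pillar to 0.77 m at x over 0.55; its twin eyepieces jut towards the robot to world x 0.18, at y 0.43 to 0.56, z 0.38 to 0.49. An arm that starts to its left should draw back and pass over them, fingertips above 0.52 m.
- camera_glass (a point): Centre of the camera's front glass, inside a white ring light 53 mm in diameter, 70 mm from the tilt hinge. Its z axis is the line of sight, pointing out of the lens (up and leaning towards the robot).
- camera_focus (a point): Empty point in the air where the camera is in focus: on the line of sight, 90 mm in front of the front glass (160 mm from the tilt hinge), about 0.20 to 0.23 m above the table. Its z axis is the line of sight, pointing away from the lens.
Things that resemble listed ones, but are neither listed nor needed, are in the scene too. Leave any blue look-alike of the eyepiece alone.

How it is judged:
On the way, in this order (a step that is already met when the one before it is completed fails the run):
1. the eyepiece is lifted clear of the rack in the gripper (height (world z) of eyepiece above 0.06 m and contact force between the fingers and eyepiece above 2 N), for 0.1 s.
2. the eyepiece is presented to the camera (contact force between the fingers and eyepiece above 2 N and height (world z) of eyepiece above 0.12 m and contact force between eyepiece and camera_stand below 0.3 N and distance between eyepiece and camera_focus below 0.015 m and angle between the z axis of eyepiece and the z axis of camera_focus, either way round below 0.2 rad and z of eyepiece_top in the frame of camera_focus above 0.03 m), for 0.3 s.
At the end, for the whole second after the job is handed in: The gripper holds the eyepiece in the air, touching nothing else: centre of its narrow lower end within 15 mm of the focus point (on the line of sight, 90 mm in front of the glass), its axis within 0.2 rad of the line of sight, narrow end towards the camera, still (under 20 mm/s) (all of step 2 and linear speed of eyepiece below 0.02 m/s); the arm keeps its last pose, push and grip.
It fails at once if the camera head is pushed out of its tilt (distance of camera_focus from where it was at the start of the episode above 0.012 m).
It fails at once if a bystander in the rack is tipped or pulled out (case_a) (distance of case_a from where it was at the start of the episode above 0.02 m or angle between case_a's own z axis and vertical above 0.5 rad).
It fails at once if a bystander in the rack is tipped or pulled out (case_b) (distance of case_b from where it was at the start of the episode above 0.02 m or angle between case_b's own z axis and vertical above 0.5 rad).
It fails at once if a bystander in the rack is tipped or pulled out (oil_bottle) (distance of oil_bottle from where it was at the start of the episode above 0.02 m or angle between oil_bottle's own z axis and vertical above 0.5 rad).
It also fails if it takes over 42 s, if anything falls off the work surface, if the arm or the gripper's body presses on something with over 40 N, if the wrist force passes 120 N, or if a joint passes its speed limit or range.

## Working session

There is one attempt and no reset: what is moved stays moved. The work goes in short steps, Python scripts to look and compute and a tool call to move; the robot and the scene stay as the last step left them, time stands still between calls to the robot, and variables do not carry over. Pictures are saved under pics/ and viewed, at most 10 in all, crops included, and the job is handed in when it is done.

Besides the shell and the picture viewer there is one more tool, called after "Emit:" as name(argument=value, ...) on one line, values as JSON. send_rows: Moves the arm, as the interface text tells. Its arguments: {"type":"object","properties":{"rows":{"type":"string"},"grip_force":{"type":"number"}},"required":["rows"]}

```bash
mkdir -p pics; cat > h.py <<'E'
import numpy as np, cv2
from plant import ctrl
from scipy.spatial.transform import Rotation as R
def w(pic,p):
    E=np.array(pic["extrinsics"]); return (np.linalg.inv(E)@np.r_[p,1])[:3]
def proj(pic,P):
    E=np.array(pic["extrinsics"]); K=np.array([[pic["fx"],0,pic["cx"]],[0,pic["fy"],pic["cy"]],[0,0,1.]])
    return cv2.projectPoints(np.atleast_2d(np.float64(P)),cv2.Rodrigues(E[:3,:3])[0],E[:3,3],K,np.float64(pic["D"]))[0].reshape(-1,2)
def ray(pic,uv):
    E=np.array(pic["extrinsics"]); K=np.array([[pic["fx"],0,pic["cx"]],[0,pic["fy"],pic["cy"]],[0,0,1.]])
    d=cv2.undistortPoints(np.float64([[uv]]),K,np.float64(pic["D"])).reshape(2)
    return -E[:3,:3].T@E[:3,3], E[:3,:3].T@np.r_[d,1]
def tri(rs):
    A=np.zeros((3,3));b=np.zeros(3)
    for o,d in rs:
        d=d/np.linalg.norm(d);M=np.eye(3)-np.outer(d,d);A+=M;b+=M@o
    x=np.linalg.solve(A,b)
    return x,[np.linalg.norm(np.cross(x-o,d/np.linalg.norm(d))) for o,d in rs]
def save(pic,n,crop=None,s=1):
    im=pic["color"][...,::-1]
    if crop: x0,y0,x1,y1=crop; im=im[y0:y1,x0:x1]
    cv2.imwrite("pics/"+n,cv2.resize(im,None,fx=s,fy=s,interpolation=cv2.INTER_CUBIC))
E
python3 - <<'E'
from h import *
s=ctrl.get_state();print(s["time"],s["eef_pos"],s["tcp_rot"],ctrl.nose_length)
for c in ["scene","top"]:
    p=ctrl.read_camera(c);save(p,c+"0.png")
    print(c,p["fx"],np.round(ray(p,(320,240))[0],3))
    for t in ["eyepiece","rack","case_a","oil_bottle","camera_stand","camera_tilt","camera_glass","eyepiece_top"]:
        try:
            for r in ctrl.look_for(p,t)[:4]:
                q=w(p,r["position"]);print(t,round(r["p"],2),np.round(q,3),proj(p,q).round())
        except Exception as e: print(t,e)
print(ctrl.get_state()["time"])
E
```

```text
0.0 [ 0.25574529 -0.62400768  0.25192318] [ 9.81159702e-01  1.93194757e-01 -5.21843635e-05 -1.19222574e-03] 0.022
scene 502.5010964645704 [-0.39  -0.518  0.607]
eyepiece 0.89 [ 0.357 -0.207  0.048] [[388. 349.]]
eyepiece 0.77 [ 0.58  -0.149  0.042] [[406. 296.]]
eyepiece 0.59 [ 0.469 -0.207  0.053] [[411. 321.]]
rack 0.98 [ 0.455 -0.249  0.025] [[426. 341.]]
case_a 0.83 [ 0.478 -0.142  0.049] [[384. 311.]]
case_a 0.59 [ 0.444 -0.343  0.054] [[473. 346.]]
oil_bottle 0.59 [ 0.46  -0.271  0.043] [[439. 336.]]
oil_bottle 0.52 [ 0.576 -0.014  0.1  ] [[355. 260.]]
camera_stand 0.81 [ 0.577 -0.016  0.045] [[355. 281.]]
camera_glass 0.89 [ 0.575 -0.015  0.097] [[355. 262.]]
eyepiece_top 0.74 [ 0.356 -0.214  0.038] [[391. 355.]]
eyepiece_top 0.64 [ 0.575 -0.145  0.035] [[404. 299.]]
top 509.10991049917527 [0.262 0.038 1.451]
eyepiece 0.5 [ 0.478 -0.197  0.062] [[416. 264.]]
eyepiece 0.45 [ 0.369 -0.209  0.055] [[421. 304.]]
eyepiece 0.45 [ 0.589 -0.139  0.051] [[395. 225.]]
rack 0.69 [ 0.468 -0.235  0.025] [[428. 270.]]
rack 0.18 [ 0.576 -0.005  0.129] [[348. 222.]]
case_a 0.63 [ 0.457 -0.33   0.069] [[465. 272.]]
case_a 0.57 [ 0.491 -0.131  0.071] [[393. 258.]]
oil_bottle 0.61 [ 0.463 -0.259  0.05 ] [[438. 271.]]
camera_stand 0.81 [ 0.581 -0.006  0.016] [[347. 229.]]
camera_tilt 0.9 [ 0.577 -0.005  0.13 ] [[349. 221.]]
camera_glass 0.88 [ 0.578 -0.008  0.13 ] [[350. 221.]]
camera_glass 0.64 [ 0.456 -0.329  0.07 ] [[464. 273.]]
eyepiece_top 0.58 [ 0.485 -0.198  0.061] [[417. 262.]]
eyepiece_top 0.52 [ 0.589 -0.143  0.054] [[397. 225.]]
eyepiece_top 0.41 [ 0.369 -0.204  0.052] [[418. 304.]]
0.9
```

View pics/scene0.png

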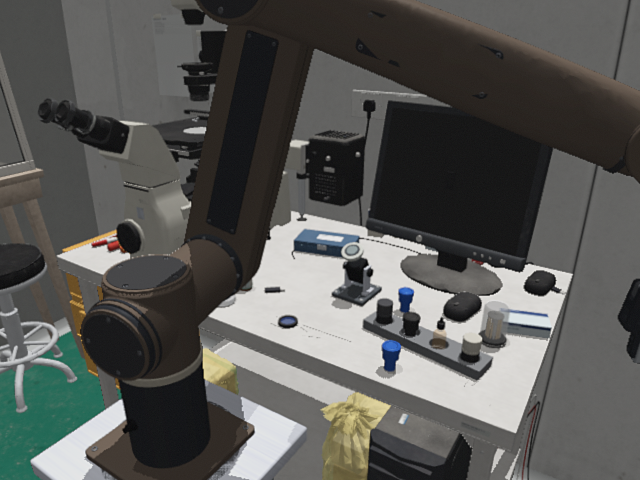

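View pics/top0.png

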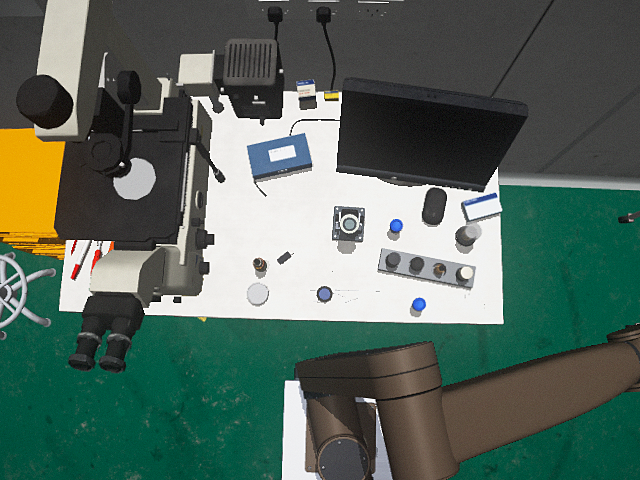

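The rack holds, from left to right: case_b, all black, at scene (384,311); a black stepped piece at (411,321); the oil bottle at (439,336); and case_a with its grey cap at (473,346). 

What could be taken for the eyepiece:
- blue look-alike at scene (388,349)
- blue look-alike at scene (406,296)
- case_b at (384,311)
- black stepped piece at (411,321)

I choose the piece at (411,321) and will check it in a close crop.

```bash
python3 - <<'E'
from h import *
a=ctrl.read_camera("scene");b=ctrl.read_camera("top")
A=cv2.resize(a["color"][225:375,325:495,::-1],None,fx=3.0,fy=3.0,interpolation=cv2.INTER_CUBIC)
B=cv2.resize(b["color"][195:315,320:480,::-1],None,fx=3.0,fy=3.0,interpolation=cv2.INTER_CUBIC)[:, :]
c=ctrl.read_camera("wrist");print(np.round(np.array(c["extrinsics"]),3).tolist(), c["fx"])
W=cv2.resize(c["color"][...,::-1],(289,217))
im=np.zeros((600,800,3),np.uint8);im[:450,:510]=A; im[:217,511:800]=W
im[230:590,511:800]=cv2.resize(B,None,fx=.8,fy=1)[:, :289] if 0 else B[0:360,60:349]
cv2.imwrite("pics/c1.png",im)
E
```

```text
[[0.378, -0.926, 0.001, -0.676], [-0.879, -0.359, 0.312, -0.041], [-0.289, -0.119, -0.95, 0.38], [0.0, 0.0, 0.0, 1.0]] 395.6830905234659
```

View pics/c1.png

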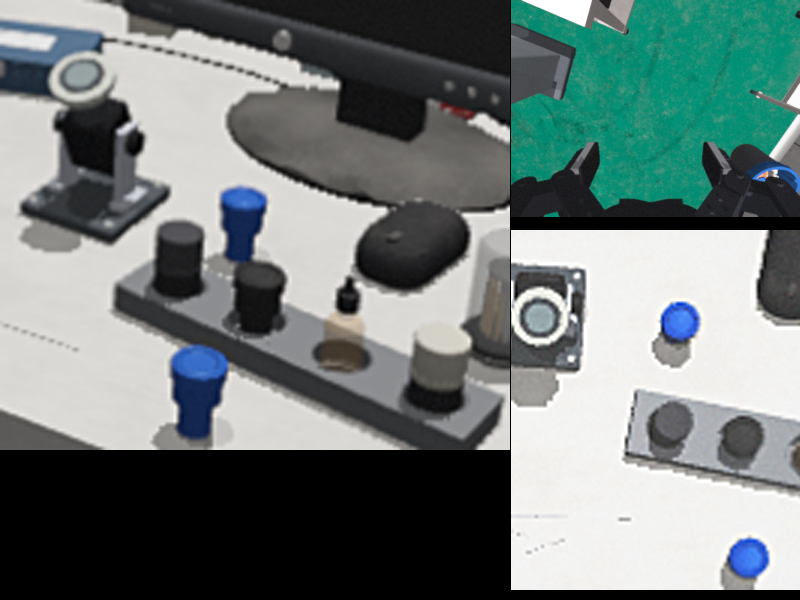

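The close crop confirms it. The piece at crop (258,295), which is scene (411,323), is black and stepped, and the two at (243,225) and (198,390) are blue. The camera head with its white ring is at crop (82,78). Next I measure by triangulation and work out the move.

```bash
cat >> h.py <<'E'
def move(P,Rt,P0=None,R0=None):
    s=ctrl.get_state()
    P0=s["eef_pos"] if P0 is None else P0; R0=R.from_quat(s["tcp_rot"]) if R0 is None else R0
    d=R0.inv().apply(np.array(P)-P0)*1e3; r=(R0.inv()*Rt).as_rotvec(degrees=True)
    print("turn",r.round(2),"shift",d.round(1))
def Rdown(yang): # tool y at world angle, z down
    y=np.r_[np.cos(yang),np.sin(yang),0];z=np.r_[0,0,-1.];return R.from_matrix(np.c_[np.cross(y,z),y,z])
E
python3 - <<'E'
from h import *
# eyepiece top centre pixels and ring centre
a=ctrl.read_camera("scene");b=ctrl.read_camera("top")
# top face centre: scene crop (260,275)/3+(325,225); top crop (745-511+60, 432-230)/3+(320,195)
ua=(325+260/3,225+274/3); ub=(320+(743-511+60)/3,195+(435-230)/3)
print("eye top",tri([ray(a,ua),ray(b,ub)]))
g=[(325+82/3,225+76/3),(320+(539-511+60)/3,195+(316-230)/3)]
print("glass",tri([ray(a,g[0]),ray(b,g[1])]))
# rack corners in top: left end corners (636,392),(628,458)
move([0.476,-0.2,0.2],Rdown(-0.168))
E
```

```text
eye top (array([ 0.48141718, -0.2015856 ,  0.05456428]), [np.float64(0.0007933810012547682), np.float64(0.0007933810012546828)])
glass (array([ 0.57293906, -0.00766869,  0.12510672]), [np.float64(0.0005017044825157043), np.float64(0.0005017044825156943)])
turn [ -0.   -0.  -58.1] shift [ 364.6 -309.5   53.3]
```

Units first: shifts go in shares of 400 mm and turns go in shares of 90 degrees. So 365 mm is 0.9125, 320 mm is 0.8, -58 degrees is -0.6444.

Emit:
send_rows(rows="0 0 -0.1111 0.1125 -0.0975 0.0175 1;0 0 -0.2222 0.2275 -0.1925 0.035 1;0 0 -0.3333 0.3425 -0.29 0.0525 1;0 0 -0.4444 0.4575 -0.3875 0.0675 1;0 0 -0.5444 0.5725 -0.485 0.085 1;0 0 -0.6444 0.6875 -0.5825 0.1025 1;0 0 -0.6444 0.8 -0.68 0.125 1;0 0 -0.6444 0.9125 -0.775 0.1325 1")

```text
time: 2.15
eef_pos: [0.4765, -0.1974, 0.2001]
tcp_rot: [0.765, 0.645, 0.0, -0.0]
contact_force: [-0.4, -1.1, -0.0]
opening: 1.002
finger_force: 0.0
```

```bash
python3 - <<'E'
from h import *
s=ctrl.get_state();print(s["time"],s["eef_pos"],np.round(s["dq"],3))
p=ctrl.read_camera("wrist");p=ctrl.read_camera("wrist");save(p,"w1.png")
print(ctrl.get_state()["eef_pos"])
for t in ["eyepiece","eyepiece_top","case_a","oil_bottle","camera_glass","camera_stand"]:
    for r in ctrl.look_for(p,t)[:4]:
        q=w(p,r["position"]);print(t,round(r["p"],2),np.round(q,3),proj(p,q).round())
print(proj(p,[[.481,-.2016,.061],[.573,-.0077,.125]]))
E
```

```text
2.15 [ 0.47654758 -0.19742067  0.20005739] [ 0.919  0.065 -0.031  0.003 -0.05   0.91 ]
[ 0.47744993 -0.19466895  0.19993363]
eyepiece 0.96 [ 0.587 -0.141  0.05 ] [[459. 129.]]
eyepiece 0.57 [ 0.48  -0.202  0.059] [[315. 245.]]
eyepiece_top 0.94 [ 0.373 -0.203  0.049] [[171. 264.]]
eyepiece_top 0.85 [ 0.487 -0.198  0.055] [[323. 236.]]
eyepiece_top 0.66 [ 0.587 -0.142  0.051] [[459. 130.]]
case_a 0.95 [ 0.494 -0.13   0.067] [[318. 137.]]
case_a 0.56 [ 0.458 -0.324  0.063] [[312. 396.]]
oil_bottle 0.7 [ 0.469 -0.263  0.053] [[312. 319.]]
camera_stand 0.91 [ 0.562 -0.051  0.012] [[395.  -0.]]
[[ 315.44182471  244.56656158]
 [ 472.82815085 -211.13853107]]
```

View pics/w1.png

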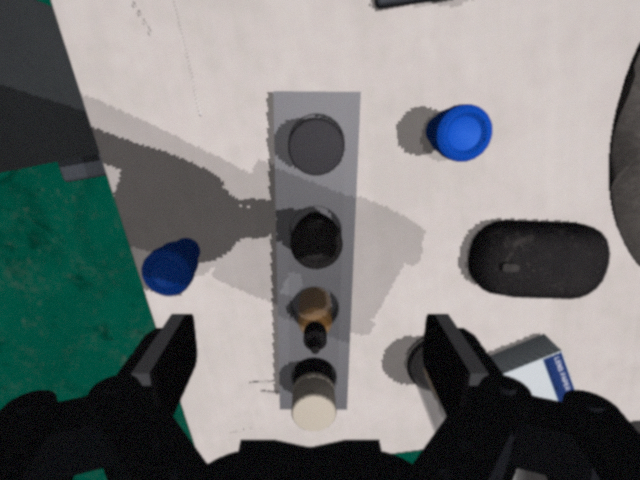

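The wrist view shows the rack upright in the picture. The black stepped piece is at (316,242), where my triangulation put it at (315,245). Below it are the bottle at (315,320) and the grey-capped case at (314,405), above it case_b at (316,143).

```bash
python3 - <<'E'
from h import *
p=ctrl.read_camera("wrist")
s=ctrl.get_state();print(s["time"],s["eef_pos"],np.round(s["dq"],3))
print(proj(p,[[.482,-.2,.061]]))
e=[ray(p,u) for u in [(316,92),(315,408)]]
q=[o+d*(0.022-o[2])/d[2] for o,d in e];d=q[0]-q[1];print(q,np.linalg.norm(d),np.arctan2(-d[0],d[1]))
move([0.482,-0.2005,0.051],Rdown(-0.168))
E
```

```text
2.6 [ 0.47577549 -0.20073411  0.20054811] [ 0.002 -0.     0.002  0.002  0.001  0.001]
[[318.20319327 227.79635119]]
[array([ 0.49596098, -0.11201541,  0.022     ]), array([ 0.44916604, -0.38330884,  0.022     ])] 0.27529963707278715 -0.17080754254979763
turn [ 0.02  0.02 -0.23] shift [  1.3   6.  149.5]
```

```bash
python3 - <<'E'
from h import *
p=ctrl.read_camera("wrist");im=p["color"].copy()
for P,c in [([.482,-.2,.061],(255,0,0)),([.481,-.2016,.055],(0,255,0))]:
    u=proj(p,[P])[0];cv2.circle(im,tuple(int(v) for v in u.round()),2,c,-1)
for t in ["eyepiece_top","case_a"]:
    for r in ctrl.look_for(p,t)[:4]:
        q=w(p,r["position"]);print(t,round(r["p"],2),np.round(q,3),proj(p,q).round())
p["color"]=im;save(p,"w2.png",(200,60,440,420),1.6)
E
```

```text
eyepiece_top 0.86 [ 0.487 -0.199  0.056] [[325. 224.]]
eyepiece_top 0.72 [ 0.374 -0.202  0.053] [[171. 253.]]
eyepiece_top 0.35 [ 0.458 -0.325  0.067] [[314. 388.]]
case_a 0.66 [ 0.494 -0.134  0.07 ] [[320. 127.]]
case_a 0.63 [ 0.459 -0.325  0.068] [[315. 389.]]
```

View pics/w2.png

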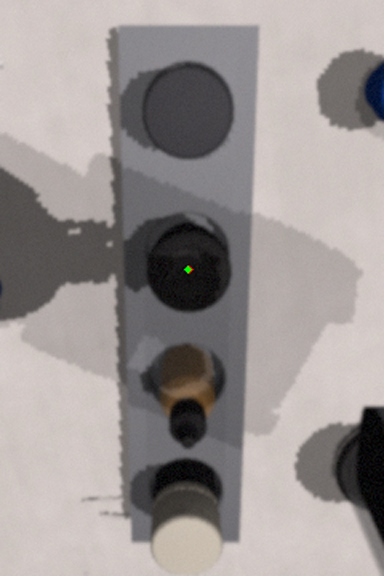

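The steady view shows the top disc centred on the projected dot, at crop (188,269). The grasp position is therefore confirmed, so I descend and grip.

To row units: 149.5 mm is 0.3738, 1.3 mm is 0.0033.

Emit:
send_rows(rows="0 0 0 0.0033 0.015 0.1125 1;0 0 0 0.0033 0.015 0.225 1;0 0 0 0.0033 0.015 0.3125 1;0 0 0 0.0033 0.015 0.355 1;0 0 0 0.0033 0.015 0.3738 1;0 0 0 0.0033 0.015 0.3738 1;0 0 0 0.0033 0.015 0.3738 1;0 0 0 0.0033 0.015 0.3738 1")

```text
time: 3.75
eef_pos: [0.483, -0.1995, 0.052]
tcp_rot: [0.764, 0.645, 0.0, 0.001]
contact_force: [0.2, 0.3, -0.7]
opening: 1.0
finger_force: 0.0
```

Emit:
send_rows(rows="0 0 0 0 0 0 -1;0 0 0 0 0 0 -1;0 0 0 0 0 0 -1;0 0 0 0 0 0 -1;0 0 0 0 0 0 -1;0 0 0 0 0 0 -1", grip_force=45)

```text
time: 4.5
eef_pos: [0.4824, -0.1992, 0.0511]
tcp_rot: [0.764, 0.645, -0.0, 0.0]
contact_force: [-0.5, 1.2, 3.8]
opening: 0.406
finger_force: 44.8
```

To row units: -230 mm is -0.575, -215 mm is -0.5375.

Emit:
send_rows(rows="0 0 0 0 0 -0.0375 -1;0 0 0 0 0 -0.1125 -1;0 0 0 0 0 -0.225 -1;0 0 0 0 0 -0.3375 -1;0 0 0 0 0 -0.45 -1;0 0 0 0 0 -0.5375 -1;0 0 0 0 0 -0.575 -1;0 0 0 0 0 -0.575 -1")

```text
time: 5.5
eef_pos: [0.4824, -0.1992, 0.2815]
tcp_rot: [0.764, 0.645, 0.0, 0.001]
contact_force: [0.4, -0.6, -0.6]
opening: 0.407
finger_force: 45.0
```

```bash
python3 - <<'E'
from h import *
import time
p=ctrl.read_camera("wrist");p=ctrl.read_camera("wrist");p=ctrl.read_camera("wrist");save(p,"w3.png")
s=ctrl.get_state();print(s["time"],s["eef_pos"],s["opening"],s["finger_force"])
print(np.round(ray(p,(320,240)),3))
for t in ["eyepiece","camera_glass","camera_stand"]:
    for r in ctrl.look_for(p,t)[:3]:
        q=w(p,r["position"]);print(t,round(r["p"],2),np.round(q,3),proj(p,q).round())
print(proj(p,[[.573,-.0077,.125]]))
E
```

```text
5.65 [ 0.48145926 -0.19859031  0.27850573] 0.407157993674502 44.956702923809644
[[ 0.495 -0.121  0.4  ]
 [-0.03  -0.313 -0.95 ]]
eyepiece 0.87 [ 0.374 -0.207  0.055] [[196. 232.]]
eyepiece 0.79 [ 0.476 -0.197  0.284] [[292. 352.]]
eyepiece 0.61 [ 0.59  -0.142  0.049] [[425. 115.]]
camera_glass 0.7 [ 0.471 -0.26   0.047] [[310. 265.]]
camera_stand 0.94 [ 0.584 -0.046  0.009] [[397.   3.]]
[[ 412.31755313 -120.87147212]]
```

View pics/w3.png

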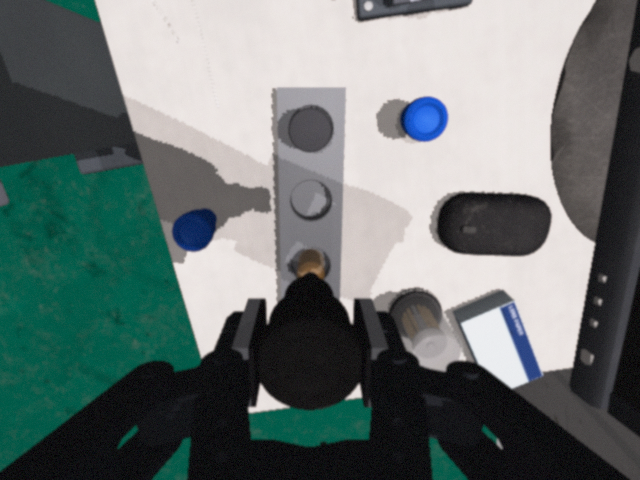

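The piece is held at (308,350), its pocket at (310,198) is empty and the other pieces stand as before. The foot of the inspection camera is only just visible at the top, (415,5), so I move closer to view it.

To row units: 111 mm is 0.2775, 80 mm is 0.2.

Emit:
send_rows(rows="0 0 0 0.1 0 -0.05 -1;0 0 0 0.2 0 -0.1 -1;0 0 0 0.2775 0 -0.125 -1;0 0 0 0.2775 0 -0.125 -1;0 0 0 0.2775 0 -0.125 -1;0 0 0 0.2775 0 -0.125 -1")

```text
time: 6.55
eef_pos: [0.5006, -0.0905, 0.3297]
tcp_rot: [0.765, 0.644, -0.001, -0.001]
contact_force: [-0.3, -0.8, -0.4]
opening: 0.409
finger_force: 45.0
```

```bash
python3 - <<'E'
from h import *
import pickle
p=ctrl.read_camera("wrist");save(p,"w4.png");pickle.dump(p,open("w4.pkl","wb"))
s=ctrl.get_state();print(s["time"],s["eef_pos"],s["opening"],np.abs(s["dq"]).max())
for t in ["camera_tilt","camera_glass","camera_stand"]:
    for r in ctrl.look_for(p,t)[:3]:
        q=w(p,r["position"]);print(t,round(r["p"],2),np.round(q,3),proj(p,q).round())
print(proj(p,[[.573,-.0077,.125]]))
E
```

```text
6.6 [ 0.50069466 -0.09053161  0.32989422] 0.403811091148712 0.0037114185748980026
camera_tilt 0.58 [ 0.578 -0.008  0.129] [[391.  88.]]
camera_glass 0.83 [ 0.578 -0.007  0.129] [[391.  87.]]
camera_stand 0.6 [ 0.579 -0.01   0.09 ] [[384.  93.]]
[[384.15028857  89.26506851]]
```

View pics/w4.png

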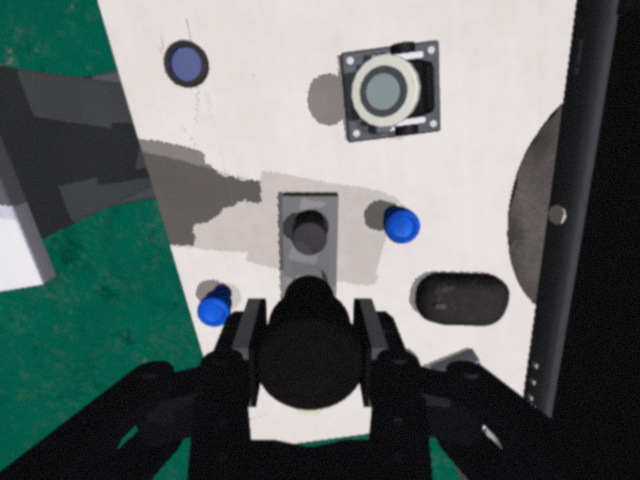

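```bash
python3 - <<'E'
from h import *
import pickle
p=pickle.load(open("w4.pkl","rb"));g=cv2.cvtColor(p["color"],cv2.COLOR_RGB2GRAY)
g=cv2.GaussianBlur(g,(3,3),0)
print(g[100,345:352],g[100,318:330],g[48,340:352])
def onz(u,z):
    o,d=ray(p,u);return o+d*(z-o[2])/d[2]
for th in (80,100):
    m=np.zeros_like(g);m[25:155,325:455]=(g[25:155,325:455]<th)*255
    n,l,st,_=cv2.connectedComponentsWithStats(m);k=1+np.argmax(st[1:,4]);print(st[k])
    ys,xs=np.where(l==k);pts=np.array([onz((x,y),.012)[:2] for x,y in zip(xs,ys)],np.float32)*1000
    r=cv2.minAreaRect(pts);print(th,r)
# ring: bright neutral
m=np.zeros_like(g);m[25:155,325:430]=(g[25:155,325:430]>190)*255
m[:, :]=m
n,l,st,ce=cv2.connectedComponentsWithStats(m)
for k in range(1,n):
    if st[k,4]>60: print(st[k],ce[k])
E
```

```text
[53 48 52 55 56 64 90] [132 131 131 130 131 132 132 131 130 129 128 129] [221 221 222 222 222 222 222 222 222 222 223 223]
[410  59  25  58 940]
80 ((632.3985595703125, -11.165277481079102), (55.388580322265625, 25.221513748168945), 84.60679626464844)
[ 340   42   98   99 1955]
100 ((598.2766723632812, -9.528602600097656), (89.82819366455078, 96.9856948852539), 87.1756820678711)
[ 325   25  105   50 2548] [366.65070644  38.66483516]
[ 353   52   72   74 1676] [391.80906921  88.83651551]
[ 325  121  105   34 1999] [374.08154077 143.98149075]
```

```bash
python3 - <<'E'
from h import *
import pickle
p=pickle.load(open("w4.pkl","rb"));save(p,"w4c.png",(320,25,460,155),4.5)
E
```

```text
(no output)
```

View pics/w4c.png

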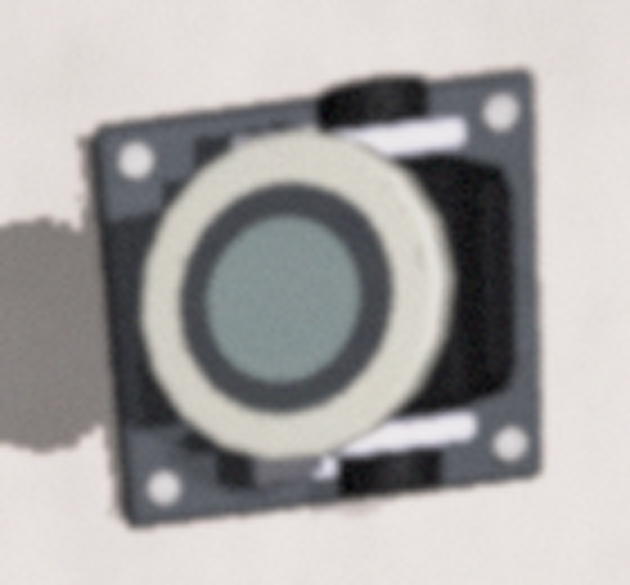

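The crop shows the plate's corners at (98,130), (528,72), (538,472) and (130,522), and the glass centre at (285,298).

```bash
python3 - <<'E'
from h import *
import pickle
p=pickle.load(open("w4.pkl","rb"))
px=lambda u:(320+u[0]/4.5-.4,25+u[1]/4.5-.4)
def onz(u,z):
    o,d=ray(p,u);return o+d*(z-o[2])/d[2]
C=[onz(px(u),.012) for u in [(98,130),(528,72),(538,472),(130,522)]]
print(np.round(C,4)); print([round(np.linalg.norm(C[i]-C[i-1]),4) for i in range(4)])
c=np.mean(C,0); ax=(C[1]+C[2]-C[0]-C[3]);ax/=np.linalg.norm(ax);ay=(C[0]+C[1]-C[2]-C[3]);ay/=np.linalg.norm(ay)
yaw=(np.arctan2(ax[1],ax[0])+np.arctan2(-ay[0],ay[1]))/2
print("foot",c,np.arctan2(ax[1],ax[0]),np.arctan2(-ay[0],ay[1]))
a=ctrl.read_camera("scene");b=ctrl.read_camera("top")
rs=[ray(p,px((285,298))),ray(a,(325+82/3,225+76/3)),ray(b,(320+(539-511+60)/3,195+(316-230)/3))]
G,res=tri(rs);print("glass",G,res)
H=np.r_[c[:2],.068];v=G-H;print("len",np.linalg.norm(v),"tilt",np.arccos(v[2]/np.linalg.norm(v)),"dir yaw",np.arctan2(-v[1],-v[0]))
# fit: tilt with given yaw from wrist ray of the glass
from scipy.optimize import least_squares
def pt(t,y,h,L=.07): return h+L*np.r_[-np.sin(t)*np.cos(y),-np.sin(t)*np.sin(y),np.cos(t)]
def f(x):
    g=pt(x[0],x[1],np.r_[x[2:4],.068])
    e=[np.cross(g-o,d/np.linalg.norm(d))/.002 for o,d in rs]
    return np.r_[np.ravel(e),(x[1]-yaw)/.03,(x[2:4]-c[:2])/.002]
r=least_squares(f,[.4,yaw,*c[:2]]);x=r.x;print("fit",x,r.cost)
h=np.r_[x[2:4],.068];F=pt(x[0],x[1],h,.16);los=(F-h)/.16;print("glass",pt(x[0],x[1],h),"focus",F,"los",los)
np.save("F.npy",[F,los])
E
```

```text
[[ 0.5545  0.0351  0.012 ]
 [ 0.6508  0.0306  0.012 ]
 [ 0.6468 -0.0562  0.012 ]
 [ 0.5495 -0.0512  0.012 ]]
[np.float64(0.0865), np.float64(0.0964), np.float64(0.0869), np.float64(0.0974)]
foot [ 0.60037496 -0.01043075  0.012     ] -0.04959397146882687 -0.052208030568694795
glass [ 0.57232734 -0.0081144   0.12545856] [np.float64(0.000716545298007452), np.float64(0.00039246574578723355), np.float64(0.0009163490758001465)]
len 0.06398062686950208 tilt 0.45545308722429667 dir yaw -0.0823992337223062
fit [ 0.47147249 -0.05207258  0.6018025  -0.01034115] 2.5660554327916567
glass [ 0.57005169 -0.00868631  0.13036303] focus [ 0.52922922 -0.00655866  0.21054407] los [-0.45358297  0.02364061  0.89090045]
```

```bash
cat >> h.py <<'E'
def goal(off,F=None,los=None,R0=None):
    if F is None: F,los=np.load("F.npy")
    R0=R.from_quat(ctrl.get_state()["tcp_rot"]) if R0 is None else R0
    z0=R0.apply([0,0,1]);c=np.cross(z0,-los);n=np.linalg.norm(c)
    dR=R.from_rotvec(c/n*np.arctan2(n,z0@-los))
    return F+off*los, dR*R0
E
python3 - <<'E'
from h import *
P,Rt=goal(.105);print(P);move(P,Rt)
E
```

```text
[ 0.48160301 -0.00407639  0.30408862]
turn [-26.84   3.19   0.  ] shift [ 81.5 -33.6  26.6]
```

To row units: 81.5 mm is 0.2038, -33.6 mm is -0.084, -27 degrees is -0.3.

Emit:
send_rows(rows="-0.0556 0.0067 0 0.04 -0.0175 0.0125 -1;-0.1111 0.0133 0 0.0825 -0.035 0.0275 -1;-0.1667 0.02 0 0.125 -0.0525 0.04 -1;-0.2222 0.0267 0 0.1625 -0.0675 0.0525 -1;-0.2778 0.0333 0 0.1925 -0.08 0.0625 -1;-0.3 0.0356 0 0.2038 -0.084 0.0665 -1;-0.3 0.0356 0 0.2038 -0.084 0.0665 -1;-0.3 0.0356 0 0.2038 -0.084 0.0665 -1")

```text
time: 7.85
eef_pos: [0.4822, -0.0042, 0.3049]
tcp_rot: [0.743, 0.626, 0.172, 0.161]
contact_force: [0.8, 0.4, -0.5]
opening: 0.402
finger_force: 45.1
```

```bash
python3 - <<'E'
from h import *
import pickle
p=ctrl.read_camera("wrist");p=ctrl.read_camera("wrist");p=ctrl.read_camera("wrist");save(p,"w5.png");pickle.dump(p,open("w5.pkl","wb"))
s=ctrl.get_state();print(s["time"],s["eef_pos"],s["tcp_rot"],s["opening"],np.abs(s["dq"]).max())
F,l=np.load("F.npy");print(proj(p,[F-.09*l,F]))
P,Rt=goal(.105);move(P,Rt)
P,Rt=goal(.045);move(P,Rt)
E
```

```text
8.0 [ 0.4821602  -0.00415571  0.30462196] [0.7432218  0.62639866 0.17151114 0.16071712] 0.4039352937740634 0.005770006059321621
[[307.43487724 210.60098932]
 [307.13025243 246.81992595]]
turn [ 0.18 -0.01  0.  ] shift [-0.  -0.7  0.2]
turn [ 0.18 -0.01  0.  ] shift [-0.  -0.9 60.2]
```

View pics/w5.png

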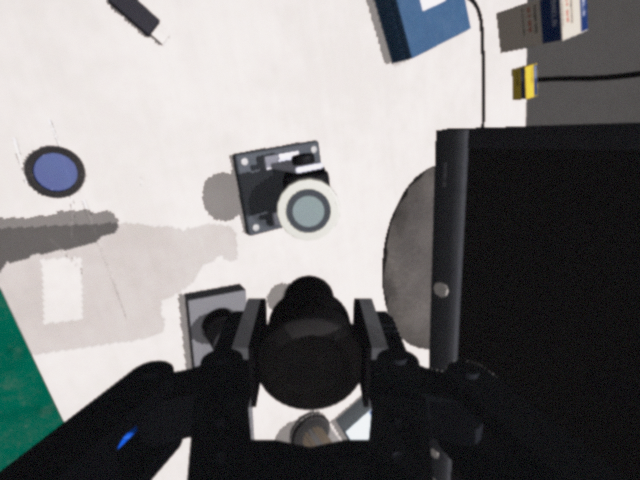

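The glass is at (307,210), where my fit predicts (307.4,210.6). I triangulate the glass from the two wrist views and check the ring's size.

```bash
python3 - <<'E'
from h import *
import pickle
p4=pickle.load(open("w4.pkl","rb"));p5=pickle.load(open("w5.pkl","rb"))
def glass(p,u):
    c=cv2.GaussianBlur(p["color"],(3,3),0).astype(int);r=c[int(u[1])-2:int(u[1])+3,int(u[0])-2:int(u[0])+3].mean((0,1))
    m=(np.abs(c-r).sum(2)<45).astype(np.uint8);n,l,st,_=cv2.connectedComponentsWithStats(m);k=l[int(u[1]),int(u[0])]
    cn,_=cv2.findContours((l==k).astype(np.uint8),cv2.RETR_EXTERNAL,cv2.CHAIN_APPROX_NONE)
    return cv2.fitEllipse(max(cn,key=len))
e4=glass(p4,(383,91));e5=glass(p5,(307,210));print(e4,e5)
G,res=tri([ray(p4,e4[0]),ray(p5,e5[0])]);F,l=np.load("F.npy");print(G,res,"model",F-.09*l)
print("focus from G",G+.09*l)
E
```

```text
((382.49224853515625, 91.07579040527344), (30.77496910095215, 34.21900177001953), 18.09160614013672) ((308.02593994140625, 210.88812255859375), (28.158031463623047, 28.59813690185547), 87.3593978881836)
[ 0.5705203  -0.00892692  0.13059294] [np.float64(0.00011486633669306496), np.float64(0.00011486633669298127)] model [ 0.57005169 -0.00868631  0.13036303]
focus from G [ 0.52969783 -0.00679926  0.21077398]
```

To row units: 60 mm is 0.15, 55 mm is 0.1375.

Emit:
send_rows(rows="0 0 0 0 -0.0013 0.0375 -1;0 0 0 0 -0.0013 0.075 -1;0 0 0 0 -0.0013 0.1125 -1;0 0 0 0 -0.0013 0.1375 -1;0 0 0 0 -0.0013 0.15 -1;0 0 0 0 -0.0013 0.15 -1;0 0 0 0 -0.0013 0.15 -1;0 0 0 0 -0.0013 0.15 -1")

```text
time: 9.0
eef_pos: [0.5088, -0.0051, 0.2513]
tcp_rot: [0.743, 0.627, 0.172, 0.161]
contact_force: [-0.1, -0.3, -0.9]
opening: 0.408
finger_force: 45.1
```

```bash
python3 - <<'E'
from h import *
a=ctrl.read_camera("scene");p=ctrl.read_camera("wrist")
s=ctrl.get_state();print(s["time"],s["eef_pos"],s["opening"],s["finger_force"],np.abs(s["dq"]).max())
P,Rt=goal(.045);move(P,Rt)
F,l=np.load("F.npy");x=F;im=a["color"].copy()
for P in (F,F-.09*l,F+.055*l):
    u=proj(a,[P])[0];cv2.circle(im,tuple(int(v) for v in u.round()),1,(255,0,0),-1)
A=cv2.resize(im[180:310,290:430,::-1],None,fx=3.4,fy=3.4,interpolation=cv2.INTER_CUBIC)
W=p["color"][130:420,190:430,::-1];B=cv2.resize(W,None,fx=1.3,fy=1.3)
o=np.zeros((450,800,3),np.uint8);o[:A.shape[0],:A.shape[1]]=A;o[:B.shape[0],480:480+B.shape[1]]=B;cv2.imwrite("pics/f.png",o)
E
```

```text
9.1 [ 0.50870534 -0.00507224  0.25114088] 0.4132410191010525 45.06049508519936 0.003921981694284029
turn [ 0.23 -0.03 -0.  ] shift [-0.4 -0.1  0.5]
```

View pics/f.png

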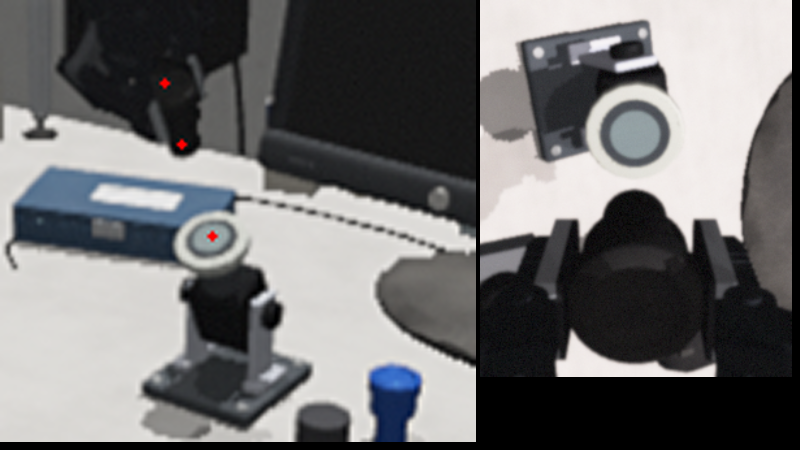

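The final picture shows the projected glass at (212,236) on the real glass. The projected focus, (181,145), lies on the eyepiece's narrow end. I hold still briefly and hand in.

Emit:
send_rows(rows="0 0 0 0 0 0 -1;0 0 0 0 0 0 -1;0 0 0 0 0 0 -1;0 0 0 0 0 0 -1;0 0 0 0 0 0 -1;0 0 0 0 0 0 -1")

```text
time: 9.85
eef_pos: [0.5086, -0.005, 0.2506]
tcp_rot: [0.743, 0.627, 0.172, 0.161]
contact_force: [-0.6, -0.4, -0.5]
opening: 0.408
finger_force: 45.1
```

```bash
python3 -c "
from plant import ctrl
print(ctrl.sign_off())"
```

```text
the job is handed in; nothing more can be done
None
```

I handed the job in at 9.85 s with the eyepiece held still, its narrow end at the camera's measured focus point to within a few millimetres and its axis along the measured line of sight; no verdict was returned.

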